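# Lay a field battery into its bench charger

### The job

Put the battery pack on charge: slide it square up against the charger's front lip, tip it over the lip onto its side by pushing high on the face away from the charger, so that its contact pads face the sprung contacts, then push it on against the springs and down until its tail drops in behind the lip and it lies flat and home in the bay. Work by feel and do not force it: never bear on the battery with more than about 22 N, do not throw it over, and leave the bottles and the meter where they stand.

Things in the scene. Friction and masses are not known exactly. Their poses are not given: they have to be found in the camera images.
- lip (a point): middle of the top outer edge of the charger's front lip, 8 mm over the bench. Axes: x level, from the lip into the bay; y left along the lip; z up. The lip is 5 mm thick, 160 mm long, upright on both sides and 6 mm higher than the tray floor behind it. The battery tips past balance at 50 to 60 degrees, then lies with its tail up on the lip, 0 to 25 mm out over it, its nose down on the tray.
- charger: low aluminium tray screwed to the bench; origin on the bench under the point lip, same axes. Tray floor 2 mm over the bench. At its far end a white housing: flat upright front face at x = 112 mm, top 69 mm over the bench. Side cheeks from x = 30 to 110 mm, 20 mm over the bench, 160 mm apart. The charger is slippery (friction about 0.3).
- pins (a point): half-way between the tips of the two sprung brass contacts (12 mm thick, 60 mm apart along y), 9 mm before the housing face, 56 mm over the bench; axes as for lip. Each has a stiff spring, 1.5 N/mm. For the tail to clear the lip the pins go in 4 to 5 mm: 13 to 17 N with friction; each mm more costs 3 N. Once home they push it back on the lip with 4 to 5 N.
- battery_mid (a point): centre of the battery pack (also its centre of mass), a dark box with orange panels, 98 mm along its x, 140 mm along its y, 100 mm along its z (base to top), about 0.85 kg. Begins standing on its base before the lip, 20 to 60 mm short of it, its x axis roughly along the lip's. Home in the bay its x points down and its z into the bay, its centre 55 mm past the point lip and 51 mm over the bench.
- battery: the same pack; origin at the centre of its base. Brass pads in the middle of its top. Its pale grey base (lowest 12 mm) is slippery (friction 0.3), so on the open bench it slides rather than tips; the rest is about 0.6. Pushed into the bay below half its height, its tail drops with a jolt on clearing the lip; pushed higher, it lifts or hangs on what pushes it, and the springs slide it back out.
- bottle_black: loose white square bottle with a black cap, 60 x 60 mm, 134 mm tall, beside the charger; origin at the centre of its underside. To be left alone.
- bottle_blue: loose white square bottle with a blue cap, 60 x 60 mm, 134 mm tall, beside the charger; origin at the centre of its underside. To be left alone.
- meter: loose yellow handheld meter lying on the bench, 150 mm (x) by 72 mm by 30 mm tall; origin at the centre of its underside. To be left alone.
Not all that is in view belongs to the job. Leave any pink or red look-alike of the battery alone.

How it is judged:
By the outcome, as a careful person would: the job done as asked, in the order asked, and still so for the second after the job is handed in, with the robot touching nothing.
It also fails if it takes over 72 s, if anything falls off the work surface, if the arm or the gripper's body presses on something with over 40 N, if the wrist force passes 120 N, or if a joint passes its speed limit or range.

### The arm

A 7-joint arm with a two-finger parallel gripper is mounted at the origin on the work surface. World frame = base frame: x ahead of the robot, y to its left, z up, the work surface at z = 0. Lengths are in m, angles in rad, forces in N, time in s.
With the tool pointing down it reaches from about 0.425 to 0.925 m from the base axis. Payload 6.8 kg.
Tool frame: the origin (TCP) lies at the very end of the fingers, on their centre line; the grasp point (between the pads) lies grasp_offset behind it (grasp_offset is the distance from the TCP to the grasp point, in m); z points along the fingers, y is the direction in which the jaws open and shut (so a half turn about z gives the same grasp; the last joint's range is limited). The gripper opens to 85 mm and grips with 20 to 120 N. Pads are 22 mm wide; open, the fingers measure 114 mm over their backs; the gripper's body (76 mm by 85 mm) begins 54 mm behind the grasp point. The pads swing forward as they close: fully open they stand 13 mm farther back than shut.
Start: joints at [1.161, 0.477, 0.022, 1.555, -0.011, 1.109, -0.083], TCP at [0.201, -0.645, 0.231] pointing down, gripper open.
Joint ranges: [-2.96, 2.96], [-0.34, 2.1], [-1.41, 1.46], [0.24, 2.44], [-1.37, 4.51], [0.17, 1.92], [-2.96, 2.96]. Speed limits (rad/s): [2.39, 2.39, 3.14, 3.14, 3.14, 3.14, 3.14].

### API

Orientations are given as a unit quaternion [w, x, y, z].
In Python, from station import * gives the robot as it stands.
- The arm moves only by the shell command python3 -m handwheel 'ROWS' [FORCE]. ROWS is JSON, one flat list of numbers, 7 for each row, row after row: the shift along the world's x, y, z in cm, then the turn, a rotation vector about the world's x, y, z in degrees, then the opening, from 0 (shut) to 1 (fully open). In form: [tx, ty, tz, ax, ay, az, fingers, tx, ty, tz, ax, ay, az, fingers, ...]. A call has 1 to 8 rows; each row is the pose to reach, as a shift and turn from the pose measured when the call began; what a row does not reach only later rows make up. A row lasts 1/12 s, in which the tool goes at most 41.7 mm and 7.16 degrees, less where a joint would pass 70% of its speed; a pose out of reach is approached as far as the arm can. A call with a gripper value outside its range is refused whole. The fingers move at their own pace and stop on an object; FORCE is the grip in N (left out, the last holds). Time passes only in rows, so rows that repeat a pose let the fingers close. It gives the time, the measured TCP pose, the force and the opening at its end, in the units of the state.
- get_obs(): the state, without advancing time (a new reading comes with each control period).
- read_camera(name): name is "scene" or "top" or "wrist"; returns the picture (480x640x3 uint8, red, green, blue); there is no depth.
- camera_info(name): a dict with "fx", "fy", "cx", "cy" (pixels), "R" (3x3) and "t" (3): a world point X has camera coordinates R X + t; the wrist camera has in their place "mount" (4x4, takes a point from camera to tool coordinates, whose origin is the TCP and whose axes are the flange's). Camera axes: x right, y down, z forward; pixel columns grow to the right and rows downward; lengths in m; the calibration is good to about 2 mm. A picture is of the moment at which its call begins: read the wrist's pose just before it. camera_info takes no time and is no camera call.
- hand_in(): hands the job in, once; it reports no verdict.
The state is a dict: "t": time; "q": joint angles; "joint_vel": joint speeds; "joint_torque": joint torques, N m; "eef_pos": TCP position; "tool_rot": TCP orientation; "contact_force": force on the tool from outside, world axes, zero at the start; "torque": the same for the moment, N m; "gripper_width": opening from 0.0 (shut) to 1.0 (fully open).
Only numpy, scipy, OpenCV 4.12 (cv2) and the standard library are available. Lean on these libraries where they do the work, as an engineer would, in place of code of your own. Each camera call takes 0.05 s, during which the arm holds its last target. There are 200 camera calls.

## Working session

There is one attempt and no reset: what is moved stays moved. The work goes in short steps, Python scripts to look and compute and a shell command to move; the robot and the scene stay as the last step left them, time stands still between calls to the robot, and variables do not carry over. Pictures are saved under pics/ and viewed, on a budget of 10 in all, crops included, one or two more only if the job needs it, and the job is handed in when it is done.

```bash
mkdir -p pics; ls
python3 - <<'E'
from station import *
import cv2
o=get_obs(); print({k:np.round(v,3).tolist() if hasattr(v,'__len__') else v for k,v in o.items()}) if 0 else print(o)
for n in("scene","top"):
    cv2.imwrite(f"pics/{n}0.png",read_camera(n)[:,:,::-1]); print(n,camera_info(n))
print(camera_info("wrist"))
E
```

```text
pics
{'t': 0.0, 'q': array([ 1.16091797,  0.47781588,  0.02239001,  1.55645643, -0.0115156 ,
        1.10932652, -0.08312675]), 'joint_vel': array([-7.28252193e-04,  7.70921428e-04,  1.90560990e-04,  1.18348388e-04,
        4.66985170e-04,  8.04817578e-05, -1.18502801e-03]), 'joint_torque': array([ 3.83260995e-04, -5.96461594e+01,  1.60797402e+00, -2.81201577e+01,
        1.25038682e-02,  9.35111224e-03, -1.29714351e-05]), 'eef_pos': array([ 0.2004022 , -0.64393236,  0.23031403]), 'tool_rot': array([-9.13811561e-04,  9.88641645e-01,  1.50289113e-01, -2.14620357e-04]), 'contact_force': array([-0.04688836, -0.74119118, -0.01374371]), 'torque': array([ 0.01567339,  0.01768756, -0.04251671]), 'gripper_width': 1.0012250478493934}
scene {'fx': 438.37259981456646, 'fy': 438.37259981456646, 'cx': 321.31650043778814, 'cy': 244.15907210215488, 'R': array([[ 0.77658941,  0.63000539,  0.00144656],
       [ 0.52748074, -0.6489513 , -0.54829397],
       [-0.34448941,  0.42656233, -0.83628442]]), 't': array([-0.44137796, -0.23060986,  0.95014059])}
top {'fx': 461.7666512855232, 'fy': 461.7666512855232, 'cx': 327.10889556287975, 'cy': 240.91013109180057, 'R': array([[-0.02543641, -0.99966732, -0.00427034],
       [-0.99634331,  0.02569991, -0.08148322],
       [ 0.08156586,  0.00218208, -0.99666557]]), 't': array([0.0686832 , 0.57227053, 0.91935231])}
{'fx': 418.60660098497397, 'fy': 418.60660098497397, 'cx': 321.6183903168732, 'cy': 244.56819226002992, 'mount': array([[-1.86539435e-03, -9.53483422e-01, -3.01439687e-01,
         7.75345646e-02],
       [ 9.99998170e-01, -1.65031501e-03, -9.68163595e-04,
        -3.24344334e-04],
       [ 4.25657497e-04, -3.01440941e-01,  9.53484755e-01,
        -1.42432707e-01],
       [ 0.00000000e+00,  0.00000000e+00,  0.00000000e+00,
         1.00000000e+00]])}
```

View pics/scene0.png

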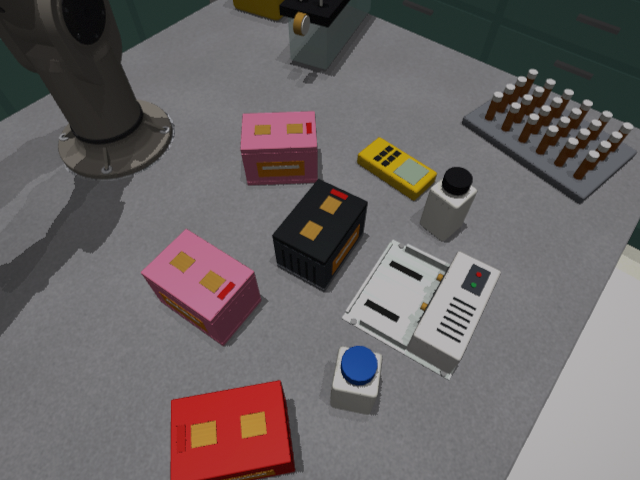

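View pics/top0.png

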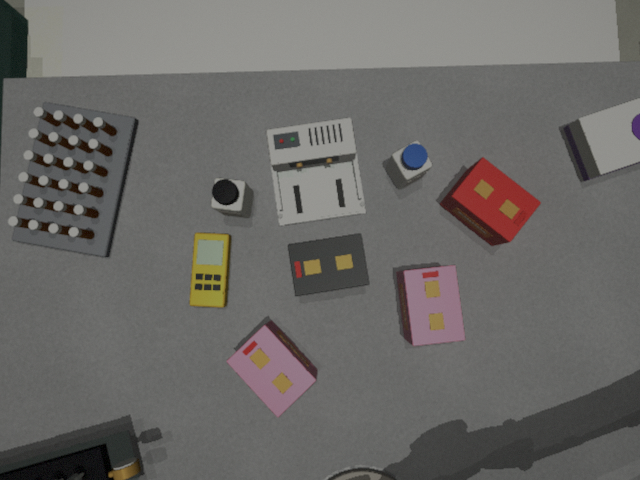

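Candidates in top view: black box (329,265), pink (433,305), pink (272,370), red (492,200). The dark one before the charger fits the description; the pink and red ones are look-alikes. Scene view agrees: dark pack at (320,232), charger at (425,300). I'll confirm in an enlarged crop.

Run:
```python
import cv2
a=cv2.imread("pics/top0.png")[110:310,190:440]
cv2.imwrite("pics/crop0.png",cv2.resize(a,None,fx=3,fy=3,interpolation=cv2.INTER_CUBIC)[:600])
```

```text
(no output)
```

View pics/crop0.png

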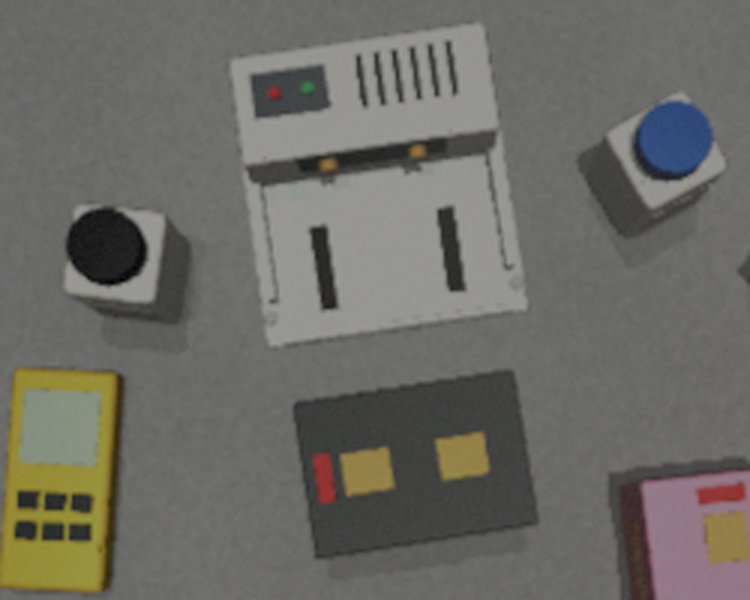

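The dark box with two brass pads is the battery, with top corners in the crop at (294,403), (514,371), (538,524), (317,557). The lip edge runs (270,346) to (527,309), and the housing's top front edge (247,166) to (497,130).

```bash
cat > h.py <<'E'
from station import *
import numpy as np, cv2
def ray(n,px,z):
    c=camera_info(n); d=c["R"].T@np.array([(px[0]-c["cx"])/c["fx"],(px[1]-c["cy"])/c["fy"],1]); o=-c["R"].T@c["t"]
    return o+d*(z-o[2])/d[2]
def proj(n,X):
    c=camera_info(n); p=np.atleast_2d(X)@c["R"].T+c["t"]; return np.c_[c["fx"]*p[:,0]/p[:,2]+c["cx"],c["fy"]*p[:,1]/p[:,2]+c["cy"]]
E
python3 - <<'E'
from h import *
np.set_printoptions(precision=4,suppress=True)
f=lambda c:((c[0]+.5)/3-.5+190,(c[1]+.5)/3-.5+110)
def yaw(a,b): d=b-a; return np.degrees(np.arctan2(d[1],d[0]))
L=[ray("top",f(c),.008) for c in((270,346),(527,309))]
H=[ray("top",f(c),.069) for c in((247,166),(497,130))]
B=[ray("top",f(c),.100) for c in((294,403),(514,371),(538,524),(317,557))]
for n,v in(("lip",L),("hous",H),("bat",B)): print(n,np.array(v)[:,:2],np.mean(v,0)[:2], [np.linalg.norm(v[i]-v[i-1]) for i in range(len(v))])
# yaw of x axis = left-vector -90
for v in(L,H,B,[B[3],B[2]]): print(yaw(v[1],v[0])-90)
for v in ([B[3],B[0]],[B[2],B[1]]): print(yaw(*v))
E
```

```text
lip [[ 0.6109  0.1519]
 [ 0.6321 -0.0271]] [0.6215 0.0624] [np.float64(0.18034977721306425), np.float64(0.18034977721306425)]
hous [[ 0.7229  0.1586]
 [ 0.7427 -0.0062]] [0.7328 0.0762] [np.float64(0.16601368684550263), np.float64(0.16601368684550263)]
bat [[ 0.5637  0.1279]
 [ 0.5802 -0.0101]
 [ 0.4845 -0.022 ]
 [ 0.4677  0.1154]] [0.524  0.0528] [np.float64(0.09681770260774028), np.float64(0.13905014290409204), np.float64(0.09640864115153544), np.float64(0.13849548660373123)]
6.763081550019649
6.821702048290305
6.828345031421378
6.995918576871176
7.4060937836974805
7.078551150610515
```

Everything is in one frame. The lip is at (0.6215, 0.0624) with yaw 6.8°, and the battery's front face is about 49 mm short of it, almost square. I'll approach at height with the jaws open, opening parallel to the lip.

```bash
python3 -m handwheel '[2,4,0,0,0,0,1, 3,8,0,0,0,0,1, 4,12,0,0,0,0,1, 4.2,16,0,0,0,0,1, 4.2,20,0,0,0,0,1, 4.2,24,0,0,0,0,1, 4.2,28,0,0,0,0,1, 4.2,32,0,0,0,0,1]'
python3 - <<'E'
from h import *
from scipy.spatial.transform import Rotation as R
o=get_obs();p=o["eef_pos"];q=o["tool_rot"];print(R.from_quat(np.r_[q[1:],q[0]]).as_matrix().round(3))
print("to go cm",(np.array([.4445,.043,.06])-p)*100)
E
```

```text
t: 1.43
eef_pos: [0.4463, -0.0576, 0.2301]
tool_rot: [-0.001, 0.998, 0.059, -0.0]
contact_force: [1.2, -0.1, -0.1]
gripper_width: 0.998
[[ 0.993  0.119 -0.001]
 [ 0.119 -0.993  0.002]
 [-0.001 -0.002 -1.   ]]
to go cm [ -0.18366706  10.05828646 -17.0058478 ]
```

```bash
python3 -m handwheel '[-0.2,4,0,0,0,0,1, -0.2,8,0,0,0,0,1, -0.2,10,0,0,0,0,1, -0.2,10.05,-4,0,0,0,1, -0.2,10.05,-8,0,0,0,1, -0.2,10.05,-12,0,0,0,1, -0.2,10.05,-15.5,0,0,0,1, -0.2,10.05,-17,0,0,0,1]'; python3 -m handwheel '[0,0,0,0,0,0,1, 0.5,0.06,0,0,0,0,1]'
python3 - <<'E'
from h import *
cv2.imwrite("pics/s1.png",read_camera("scene")[60:380,180:540,::-1].repeat(2,0).repeat(2,1)[:600])
E
```

```text
t: 2.1
eef_pos: [0.4413, 0.0425, 0.0561]
tool_rot: [-0.001, 0.998, 0.06, -0.003]
contact_force: [-0.8, 0.4, 0.9]
gripper_width: 0.997
t: 2.27
eef_pos: [0.444, 0.0427, 0.055]
tool_rot: [-0.0, 0.998, 0.06, -0.006]
contact_force: [-0.4, 0.2, 0.4]
gripper_width: 0.998
```

View pics/s1.png

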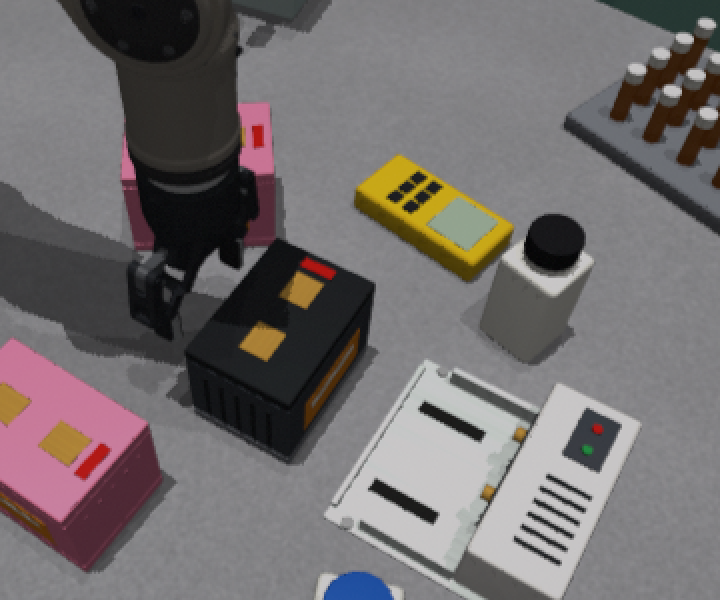

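The gripper is behind the pack and clear of everything. The picture shows the fingers at (150,300) and (235,240), the pack at (280,350) and the lip along (325,515)–(425,365). Next I slide it gently.

```bash
python3 -m handwheel '[0.8,0.1,0,0,0,0,1, 1.5,0.18,0,0,0,0,1, 2,0.24,0,0,0,0,1, 2.4,0.29,0,0,0,0,1, 2.8,0.33,0,0,0,0,1, 3.2,0.38,0,0,0,0,1, 3.6,0.43,0,0,0,0,1, 4,0.48,0,0,0,0,1]';python3 -m handwheel '[0.4,0.05,0,0,0,0,1, 0.8,0.1,0,0,0,0,1, 1.2,0.14,0,0,0,0,1, 1.5,0.18,0,0,0,0,1]';python3 -m handwheel '[0.2,0.02,0,0,0,0,1, 0.4,0.05,0,0,0,0,1, 0.6,0.07,0,0,0,0,1]'
```

```text
t: 2.98
eef_pos: [0.4865, 0.0477, 0.0568]
tool_rot: [-0.0, 0.998, 0.06, -0.004]
contact_force: [-5.2, -1.3, 6.3]
gripper_width: 1.0
t: 3.32
eef_pos: [0.5019, 0.0494, 0.0569]
tool_rot: [-0.0, 0.998, 0.059, -0.004]
contact_force: [-4.2, -0.6, 0.8]
gripper_width: 1.002
t: 3.57
eef_pos: [0.5078, 0.05, 0.0569]
tool_rot: [-0.0, 0.998, 0.059, -0.005]
contact_force: [-4.2, -0.8, 1.5]
gripper_width: 1.0
```

```bash
for i in 1 2 3; do python3 -m handwheel '[0.1,0.01,0,0,0,0,1, 0.2,0.02,0,0,0,0,1]'|grep -E 'pos|force'; done
```

```text
eef_pos: [0.5098, 0.0503, 0.0569]
contact_force: [-3.7, -0.2, 1.9]
eef_pos: [0.5118, 0.0505, 0.0569]
contact_force: [-4.3, 0.1, 1.0]
eef_pos: [0.5138, 0.0507, 0.0569]
contact_force: [-7.5, -1.8, 5.4]
```

Run:
```python
from h import *
cv2.imwrite("pics/t2.png",cv2.resize(read_camera("top")[110:310,220:420,::-1],None,fx=3,fy=3,interpolation=cv2.INTER_CUBIC))
```

```text
(no output)
```

View pics/t2.png

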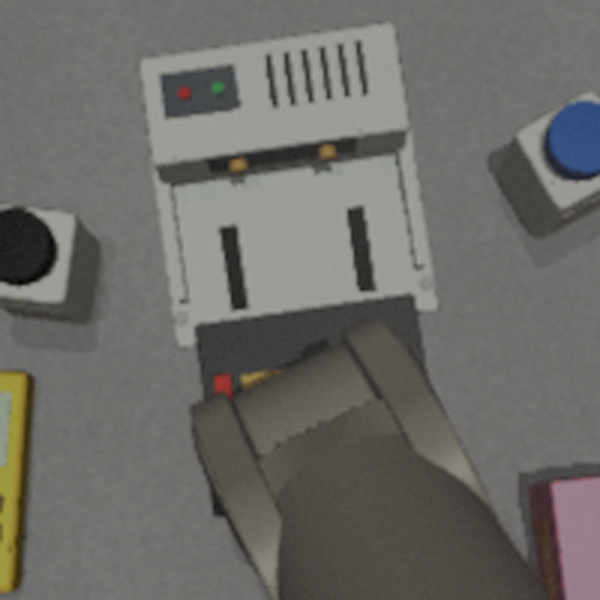

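Battery's front top edge runs (196,325)–(414,297), right over the lip line. I'll check that it is square.

```bash
python3 - <<'E'
from h import *
f=lambda c:((c[0]+.5)/3-.5+220,(c[1]+.5)/3-.5+110)
a,b=[ray("top",f(c),.1)[:2] for c in((196,325),(414,297))]
l=np.array([.6215,.0624]);t=np.radians(6.8);U=np.array([[np.cos(t),np.sin(t)],[-np.sin(t),np.cos(t)]])
print(U@(a-l)*1000,U@(b-l)*1000)
E
python3 -m handwheel '[0.05,0.01,0,0,0,0,1, 0.1,0.01,0,0,0,0,1,0.1,0.01,0,0,0,0,1]'
```

```text
[-0.27409705 70.16872148] [ -2.4732595  -67.90864226]
t: 4.37
eef_pos: [0.5137, 0.0506, 0.0569]
tool_rot: [0.0, 0.998, 0.06, -0.006]
contact_force: [-8.0, -1.2, 5.8]
gripper_width: 0.996
```

The force is rising and the pack no longer moves, so it is against the lip. I back off, rise to push high, and come in again.

```bash
python3 -m handwheel '[-0.4,-0.05,0,0,0,0,1, -0.7,-0.08,0.5,0,0,0,1, -0.7,-0.08,1.3,0,0,0,1, -0.7,-0.08,2.2,0,0,0,1, -0.7,-0.08,2.2,0,0,0,1, -0.4,-0.05,2.2,0,0,0,1, -0.2,-0.02,2.2,0,0,0,1, -0.05,-0.01,2.2,0,0,0,1]';python3 -m handwheel '[0.1,0.01,0,0,0,0,1,0.2,0.02,0,0,0,0,1, 0.3,0.04,0,0,0,0,1]'
```

```text
t: 5.03
eef_pos: [0.5137, 0.0506, 0.0788]
tool_rot: [0.0, 0.998, 0.06, -0.006]
contact_force: [-0.0, 0.3, -0.2]
gripper_width: 0.997
t: 5.28
eef_pos: [0.5139, 0.0505, 0.0781]
tool_rot: [0.001, 0.998, 0.06, -0.009]
contact_force: [-9.8, -1.0, 8.5]
gripper_width: 0.997
```

```bash
python3 -m handwheel '[0.2,0.02,0.2,0,0,0,1, 0.4,0.05,0.4,0,0,0,1, 0.6,0.07,0.6,0,0,0,1]';python3 -m handwheel '[0.2,0.02,0.2,0,0,0,1, 0.4,0.05,0.4,0,0,0,1, 0.6,0.07,0.6,0,0,0,1, 0.8,0.1,0.8,0,0,0,1]'
python3 - <<'E'
from h import *
cv2.imwrite("pics/s3.png",read_camera("scene")[110:350,240:500,::-1].repeat(2,0).repeat(2,1))
E
```

```text
t: 5.53
eef_pos: [0.5179, 0.0509, 0.0833]
tool_rot: [0.001, 0.998, 0.06, -0.011]
contact_force: [-5.8, -0.9, 1.8]
gripper_width: 1.001
t: 5.87
eef_pos: [0.5261, 0.0518, 0.0913]
tool_rot: [0.001, 0.998, 0.06, -0.011]
contact_force: [-3.0, -0.3, -2.0]
gripper_width: 0.999
```

View pics/s3.png

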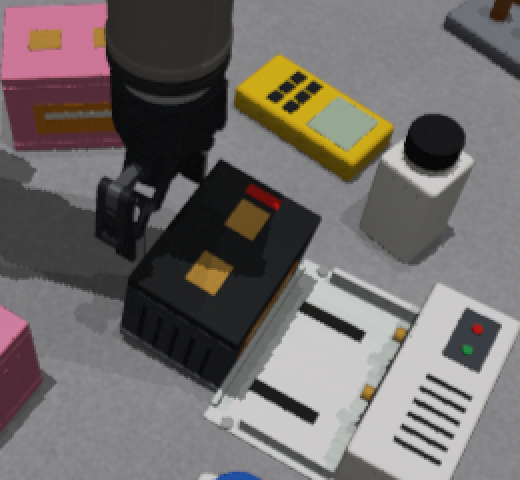

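The pack is tipping evenly about the lip (top face tilted, base lifted). I keep following the arc.

```bash
python3 -m handwheel '[0.2,0.02,0.18,0,0,0,1, 0.4,0.05,0.34,0,0,0,1, 0.7,0.08,0.55,0,0,0,1, 1,0.12,0.75,0,0,0,1, 1.35,0.16,1.0,0,0,0,1]';python3 -m handwheel '[0.3,0.04,0.18,0,0,0,1, 0.6,0.07,0.35,0,0,0,1, 0.9,0.11,0.5,0,0,0,1, 1.2,0.14,0.66,0,0,0,1, 1.5,0.18,0.82,0,0,0,1]'; python3 -m handwheel '[0.3,0.04,0.15,0,0,0,1, 0.6,0.07,0.29,0,0,0,1, 0.9,0.11,0.42,0,0,0,1, 1.2,0.14,0.55,0,0,0,1, 1.5,0.18,0.66,0,0,0,1]'
python3 - <<'E'
from h import *
cv2.imwrite("pics/s4.png",read_camera("scene")[110:350,240:500,::-1].repeat(2,0).repeat(2,1))
E
```

```text
t: 6.33
eef_pos: [0.5408, 0.0536, 0.1021]
tool_rot: [0.001, 0.998, 0.06, -0.011]
contact_force: [-2.5, -0.3, -0.4]
gripper_width: 1.002
t: 6.75
eef_pos: [0.5563, 0.0555, 0.1106]
tool_rot: [0.001, 0.998, 0.06, -0.01]
contact_force: [-1.3, 0.0, 0.3]
gripper_width: 0.998
t: 7.17
eef_pos: [0.5718, 0.0573, 0.1173]
tool_rot: [0.001, 0.998, 0.06, -0.01]
contact_force: [-2.1, -0.5, -0.2]
gripper_width: 0.998
```

View pics/s4.png

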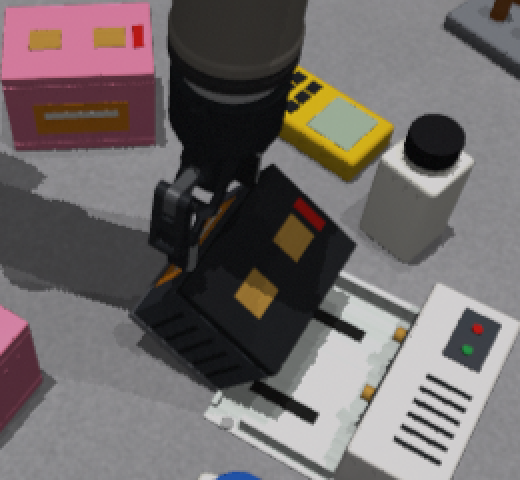

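The tilt is about 33°, pushed by both fingers high on the back face, with small forces. I go slower towards balance.

```bash
python3 -m handwheel '[0.2,0.02,0.07,0,0,0,1, 0.4,0.05,0.14,0,0,0,1, 0.6,0.07,0.2,0,0,0,1, 0.8,0.1,0.26,0,0,0,1, 1,0.12,0.31,0,0,0,1, 1.2,0.14,0.36,0,0,0,1, 1.4,0.17,0.41,0,0,0,1, 1.6,0.19,0.45,0,0,0,1]';for i in 1 2; do python3 -m handwheel '[0.1,0.01,0.02,0,0,0,1, 0.2,0.02,0.03,0,0,0,1, 0.3,0.03,0.05,0,0,0,1, 0.4,0.05,0.06,0,0,0,1, 0.5,0.06,0.08,0,0,0,1, 0.6,0.07,0.09,0,0,0,1, 0.7,0.08,0.1,0,0,0,1]'|grep -E "pos|force"; done
```

```text
t: 7.88
eef_pos: [0.5889, 0.0594, 0.1222]
tool_rot: [0.001, 0.998, 0.06, -0.01]
contact_force: [0.1, -0.2, 0.7]
gripper_width: 1.001
eef_pos: [0.596, 0.0603, 0.1233]
contact_force: [0.8, -0.1, 0.2]
eef_pos: [0.6031, 0.0611, 0.1243]
contact_force: [-0.8, 0.0, -0.6]
```

```bash
for i in 1 2; do python3 -m handwheel '[0.1,0.01,0,0,0,0,1, 0.2,0.02,0,0,0,0,1, 0.3,0.03,0,0,0,0,1, 0.4,0.05,0,0,0,0,1, 0.5,0.06,0,0,0,0,1, 0.6,0.07,0,0,0,0,1]'|grep -E "pos|force"; done
python3 - <<'E'
from h import *
cv2.imwrite("pics/s5.png",read_camera("scene")[110:350,240:500,::-1].repeat(2,0).repeat(2,1))
E
```

```text
eef_pos: [0.6093, 0.0618, 0.1243]
contact_force: [0.6, -0.1, -0.2]
eef_pos: [0.6154, 0.0625, 0.1243]
contact_force: [-0.2, -0.1, -0.3]
```

View pics/s5.png

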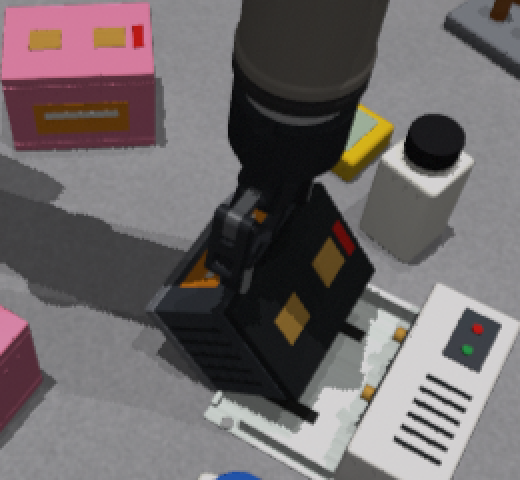

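Tilt is about 53°, still resting on the fingers near balance. I continue at 1 mm per row.

```bash
for i in 1 2 3; do python3 -m handwheel '[0.1,0.01,0,0,0,0,1, 0.2,0.02,-0.01,0,0,0,1, 0.3,0.03,-0.02,0,0,0,1, 0.4,0.05,-0.03,0,0,0,1, 0.5,0.06,-0.04,0,0,0,1, 0.6,0.07,-0.06,0,0,0,1]'|grep -E "pos|force"
python3 - <<'E'
from h import *
im=read_camera("scene")[110:350,240:500,::-1]; cv2.imwrite("/tmp/a.png",im)
try:
    p=cv2.imread("/tmp/b.png"); print("diff near pads",(cv2.absdiff(im,p)[80:200,80:160]>25).mean())
except Exception as e: pass
cv2.imwrite("/tmp/b.png",im)
E
done; cp /tmp/b.png pics/s6.png; python3 -c "
import cv2;cv2.imwrite('pics/s6.png',cv2.imread('/tmp/b.png').repeat(2,0).repeat(2,1))"
```

```text
eef_pos: [0.6217, 0.0632, 0.1237]
contact_force: [0.1, -0.2, 0.7]
eef_pos: [0.628, 0.064, 0.123]
contact_force: [0.6, -1.1, -0.5]
diff near pads 0.40347222222222223
eef_pos: [0.6342, 0.0647, 0.1224]
contact_force: [0.2, 0.6, -0.1]
diff near pads 0.0996875[ WARN:0@0.527] global loadsave.cpp:275 findDecoder imread_('/tmp/b.png'): can't open/read file: check file path/integrity
```

View pics/s6.png

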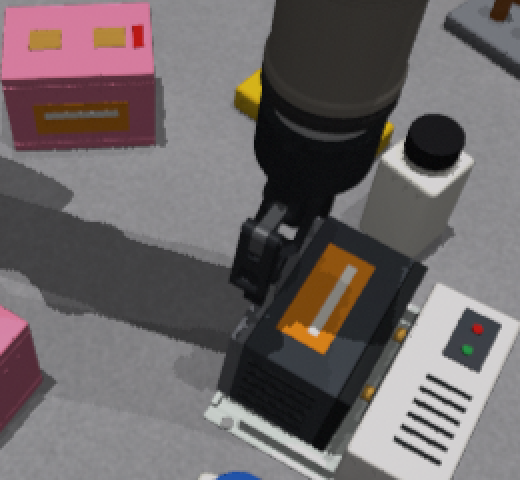

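It lies over on its side with the tail on the lip and the base facing back, orange side panel up at (330,300). I retreat, tilt the tool 40° so the body clears the pack, and lower the fingers behind the base.

```bash
python3 -m handwheel '[-1,-0.1,3,0,0,0,1, -4,-0.5,3,0.8,-7,0,1, -8,-1,3,1.7,-14,0,1, -10,-1.2,3,2.5,-21,0,1, -11.5,-1.4,3,3.3,-28,0,1, -12.5,-1.5,3,4.2,-35,0,1, -12.5,-1.5,3,4.7,-39.7,0,1, -12.5,-1.5,3,4.7,-39.7,0,1]'
python3 - <<'E'
from h import *
from scipy.spatial.transform import Rotation as R
o=get_obs();p=o["eef_pos"];q=o["tool_rot"];print(R.from_quat(np.r_[q[1:],q[0]]).as_matrix().round(3))
cv2.imwrite("pics/t7.png",cv2.resize(read_camera("top")[130:280,250:400,::-1],None,fx=4,fy=4,interpolation=cv2.INTER_CUBIC))
E
```

```text
t: 12.42
eef_pos: [0.5092, 0.0433, 0.1644]
tool_rot: [-0.0, 0.962, 0.053, 0.268]
contact_force: [1.1, -0.3, 0.2]
gripper_width: 1.002
[[ 0.851  0.102  0.516]
 [ 0.101 -0.994  0.029]
 [ 0.516  0.028 -0.856]]
```

View pics/t7.png

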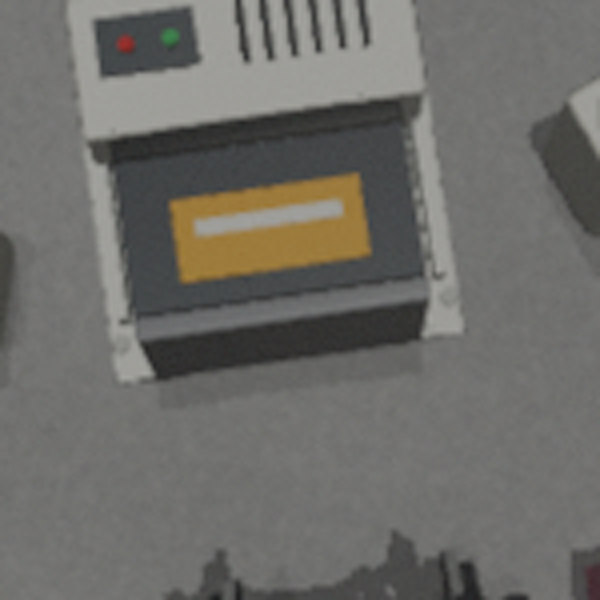

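The tail edge runs (155,378)–(423,342), just outside the lip, square and central between the cheeks.

```bash
python3 - <<'E'
from h import *
f=lambda c:((c[0]+.5)/4-.5+250,(c[1]+.5)/4-.5+130)
l=np.array([.6215,.0624]);t=np.radians(6.8);U=np.array([[np.cos(t),np.sin(t)],[-np.sin(t),np.cos(t)]])
for c,z in(((155,378),.008),((423,342),.008),((137,335),.104),((428,298),.104)): print((U@(ray("top",f(c),z)[:2]-l)*1000).round(1))
print(get_obs()["q"].round(3))
g=l+U.T@np.array([-.06,.0015]);print("to go cm",(np.r_[g,.025]-get_obs()["eef_pos"])*100)
E
python3 -m handwheel '[0,0.3,-3,0,0,0,1, 0,0.6,-6,0,0,0,1, 0,0.8,-9,0,0,0,1]'; python3 -c "
from station import *;print(get_obs()['q'].round(3))"
```

```text
[-0.7 72. ]
[ -2.2 -68.9]
[ 8.1 70.8]
[  5.8 -66.9]
[ 0.039  0.121 -0.342  2.389  1.005  0.19  -2.704]
to go cm [  5.40055651   1.21872857 -14.02948175]
t: 12.72
eef_pos: [0.516, 0.0483, 0.1201]
tool_rot: [-0.001, 0.968, 0.06, 0.245]
contact_force: [-1.0, -0.1, -0.2]
gripper_width: 1.003
[-0.04   0.233 -0.262  2.377  1.269  0.17  -2.952]
```

```bash
python3 -m handwheel '[1.5,0.2,0,-0.5,4,0,1, 3,0.4,-1,-0.95,8,0,1, 4,0.6,-3,-0.95,8,0,1, 5,0.8,-5,-0.95,8,0,1, 5.5,0.9,-7,-0.95,8,0,1, 5.5,0.9,-9,-0.95,8,0,1, 5.5,0.9,-9,-0.95,8,0,1, 5.5,0.9,-9,-0.95,8,0,1]'
python3 - <<'E'
from h import *
from scipy.spatial.transform import Rotation as R
o=get_obs();p=o["eef_pos"];q=o["tool_rot"];print(R.from_quat(np.r_[q[1:],q[0]]).as_matrix().round(3),o["q"].round(3))
E
```

```text
t: 13.38
eef_pos: [0.5705, 0.0576, 0.0293]
tool_rot: [0.004, 0.982, 0.063, 0.176]
contact_force: [-0.4, 0.1, -0.0]
gripper_width: 0.998
[[ 0.931  0.122  0.345]
 [ 0.124 -0.992  0.015]
 [ 0.344  0.029 -0.938]] [-0.08   0.5   -0.204  2.201  1.031  0.194 -2.68 ]
```

```bash
python3 -m handwheel '[1,0.12,0,0,0,0,1, 2,0.24,0,0,0,0,1, 2.6,0.31,0,0,0,0,1, 3,0.36,0,0,0,0,1]'|grep -E "pos|force"; for i in 1 2 3 4; do python3 -m handwheel '[0.1,0.01,0,0,0,0,1, 0.2,0.02,0,0,0,0,1, 0.2,0.02,0,0,0,0,1]'|grep -E "pos|force"; done
```

```text
eef_pos: [0.602, 0.0614, 0.0309]
contact_force: [0.6, -0.9, -0.1]
eef_pos: [0.604, 0.0615, 0.0313]
contact_force: [0.1, -0.7, -0.8]
eef_pos: [0.6059, 0.0618, 0.0313]
contact_force: [-0.3, 0.9, 0.5]
eef_pos: [0.6082, 0.062, 0.0313]
contact_force: [0.4, 0.7, -0.1]
eef_pos: [0.6104, 0.0622, 0.0313]
contact_force: [-0.6, -0.4, -0.1]
```

```bash
for i in 1 2 3 4 5; do python3 -m handwheel '[0.1,0.01,0,0,0,0,1, 0.1,0.01,0,0,0,0,1]'|grep -E "pos|force"; done
```

```text
eef_pos: [0.6116, 0.0624, 0.0314]
contact_force: [0.6, 0.3, 0.4]
eef_pos: [0.6129, 0.0625, 0.0314]
contact_force: [-0.1, 0.4, -0.7]
eef_pos: [0.6141, 0.0626, 0.0315]
contact_force: [0.5, 0.1, -0.4]
eef_pos: [0.6153, 0.0628, 0.0316]
contact_force: [0.6, -0.5, 0.3]
eef_pos: [0.6165, 0.0628, 0.0316]
contact_force: [-0.7, -0.0, 0.8]
```

No contact yet. Open fingers sit back and high, so I back off a little and partly close them: that brings the tips forward and lower on the base.

```bash
python3 -m handwheel '[-0.8,-0.1,-0.3,0,0,0,0.4,-0.8,-0.1,-0.3,0,0,0,0.4,-0.8,-0.1,-0.3,0,0,0,0.4,-0.8,-0.1,-0.3,0,0,0,0.4,-0.8,-0.1,-0.3,0,0,0,0.4,-0.8,-0.1,-0.3,0,0,0,0.4]' 20; for i in 1 2 3 4; do python3 -m handwheel '[0.1,0.01,0,0,0,0,0.4, 0.2,0.02,0,0,0,0,0.4]'|grep -E "pos|force"; done
```

```text
t: 16.05
eef_pos: [0.6089, 0.062, 0.0288]
tool_rot: [0.003, 0.982, 0.062, 0.178]
contact_force: [0.4, 0.4, 0.9]
gripper_width: 0.4
eef_pos: [0.6112, 0.0622, 0.0289]
contact_force: [0.6, 0.2, 0.4]
eef_pos: [0.6133, 0.0623, 0.0289]
contact_force: [-2.6, -0.8, 1.3]
eef_pos: [0.6146, 0.0624, 0.0285]
contact_force: [-5.0, -0.9, 1.9]
eef_pos: [0.616, 0.0624, 0.0282]
contact_force: [-5.1, -0.2, 3.0]
```

```bash
for i in 1 2 3 4; do python3 -m handwheel '[0.1,0.01,0,0,0,0,0.4, 0.1,0.01,0,0,0,0,0.4]'|grep -E "pos|force"; done
```

```text
eef_pos: [0.6163, 0.0624, 0.0279]
contact_force: [-5.2, 0.1, 3.2]
eef_pos: [0.6163, 0.0623, 0.0275]
contact_force: [-6.4, 0.1, 3.8]
eef_pos: [0.6164, 0.0623, 0.027]
contact_force: [-6.6, 0.2, 4.2]
eef_pos: [0.6163, 0.0622, 0.0266]
contact_force: [-6.2, -0.9, 4.5]
```

```bash
for i in 1 2 ; do python3 -m handwheel '[0.1,0.01,0.03,0,0,0,0.4, 0.2,0.02,0.05,0,0,0,0.4]'|grep -E "pos|force"; done;  python3 -m handwheel '[0.1,0.01,0.03,0,0,0,0.4, 0.2,0.02,0.05,0,0,0,0.4, 0.25,0.03,0.05,0,0,0,0.4]'
```

```text
eef_pos: [0.6169, 0.0622, 0.0265]
contact_force: [-8.1, -0.6, 3.1]
eef_pos: [0.6173, 0.0622, 0.0263]
contact_force: [-9.1, -0.4, 5.5]
t: 17.97
eef_pos: [0.6177, 0.0622, 0.0259]
tool_rot: [0.006, 0.984, 0.063, 0.169]
contact_force: [-12.1, -1.2, 7.0]
gripper_width: 0.399
```

```bash
for i in 1 2 3; do python3 -m handwheel '[0.1,0.01,0.03,0,-0.5,0,0.4, 0.2,0.02,0.06,0,-0.7,0,0.4, 0.26,0.03,0.08,0,-0.7,0,0.4]'|grep -E "pos|force"; done
```

```text
eef_pos: [0.6179, 0.0621, 0.0256]
contact_force: [-11.6, -1.0, 5.5]
eef_pos: [0.618, 0.0621, 0.0252]
contact_force: [-11.6, -0.7, 4.7]
eef_pos: [0.6181, 0.062, 0.0248]
contact_force: [-12.6, 0.6, 5.6]
```

```bash
for i in 1 2 3; do python3 -m handwheel '[0.15,0.02,0.05,0,-0.5,0,0.4, 0.25,0.03,0.1,0,-0.7,0,0.4, 0.33,0.04,0.12,0,-0.7,0,0.4]'|grep -E "pos|force"; done
```

```text
eef_pos: [0.6184, 0.062, 0.0245]
contact_force: [-11.7, -0.6, 4.8]
eef_pos: [0.6186, 0.062, 0.024]
contact_force: [-13.0, -1.0, 5.0]
eef_pos: [0.6188, 0.0621, 0.0236]
contact_force: [-13.9, -0.8, 4.7]
```

```bash
for i in 1 2 3; do python3 -m handwheel '[0.15,0.02,0.05,0,-0.5,0,0.4, 0.3,0.03,0.1,0,-0.7,0,0.4, 0.4,0.05,0.15,0,-0.7,0,0.4]'|grep -E "pos|force"; done; python3 -c "
from station import *
o=get_obs();print(o['q'].round(3),o['tool_rot'].round(3))"
```

```text
eef_pos: [0.6191, 0.0622, 0.0232]
contact_force: [-13.2, -1.2, 3.5]
eef_pos: [0.6193, 0.0622, 0.0227]
contact_force: [-14.0, -0.2, 2.4]
eef_pos: [0.6194, 0.0623, 0.0222]
contact_force: [-13.9, -1.6, 3.3]
[-0.117  0.558 -0.168  2.132  1.281  0.193 -2.915] [0.014 0.977 0.066 0.203]
```

```bash
for i in 1 2 3; do python3 -m handwheel '[0.15,0.02,0.1,0,0,0,0.4, 0.3,0.03,0.15,0,0,0,0.4, 0.45,0.05,0.15,0,0,0,0.4]'|grep -E "pos|force"; done; python3 -c "
from station import *
o=get_obs();print(o['q'].round(3),o['tool_rot'].round(3))"
```

```text
eef_pos: [0.6201, 0.0624, 0.0218]
contact_force: [-18.1, -1.2, 10.6]
eef_pos: [0.6205, 0.0624, 0.0216]
contact_force: [-16.8, -1.0, 5.9]
eef_pos: [0.6211, 0.062, 0.0209]
contact_force: [-17.2, -2.0, 8.3]
[-0.072  0.567 -0.222  2.113  1.19   0.23  -2.811] [0.016 0.979 0.067 0.194]
```

Run:
```python
from h import *
cv2.imwrite("pics/s8.png",cv2.resize(read_camera("scene")[190:350,320:500,::-1],None,fx=4,fy=3.75,interpolation=cv2.INTER_CUBIC))
cv2.imwrite("/tmp/top8.png",read_camera("top")[:,:,::-1])
```

```text
(no output)
```

View pics/s8.png

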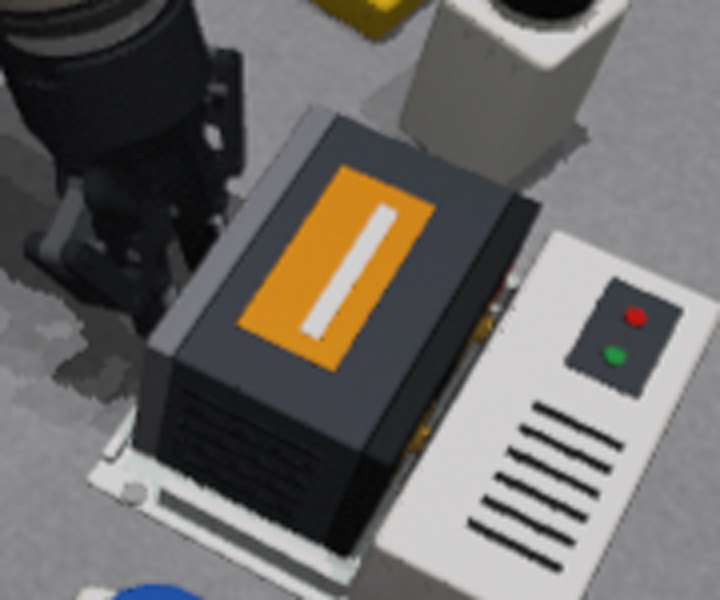

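The pack is square in the bay and against the pins: corners at (150,348), (312,103), (540,205), (366,455), (345,555), (135,445). I'll fit its pose to see whether the tail has dropped.

```bash
cat >> h.py <<'E'
from scipy.optimize import least_squares
l=np.array([.6215,.0624]);t=np.radians(6.8);U=np.array([[np.cos(t),np.sin(t)],[-np.sin(t),np.cos(t)]])
def fit(px): # corners: tail/top/near(right), tail top far, nose top far, nose top near, nose bottom near, tail bottom near
    C=np.array([[-.05,-.07,.049],[-.05,.07,.049],[.05,.07,.049],[.05,-.07,.049],[.05,-.07,-.049],[-.05,-.07,-.049]])
    def W(p):
        c,s=np.cos(p[3]),np.sin(p[3]);X=np.c_[C[:,0]*c-C[:,2]*s,C[:,1],C[:,0]*s+C[:,2]*c]
        c,s=np.cos(p[4]),np.sin(p[4]);X=np.c_[X[:,0]*c-X[:,1]*s,X[:,0]*s+X[:,1]*c,X[:,2]]+p[:3]
        return np.c_[X[:,:2]@U+l,X[:,2]]
    r=least_squares(lambda p:(proj("scene",W(p))-px).ravel(),[.055,0,.051,0,0],x_scale=[.01,.01,.01,.1,.1])
    print("u,v,z mm",(r.x[:3]*1000).round(1),"pitch(nose up),yaw deg",np.degrees(r.x[3:]).round(2),"rms px",np.sqrt((r.fun**2).mean()).round(2))
    return proj("scene",W([.055,0,.051,0,0]))
E
python3 - <<'E'
from h import *
px=np.array([(150,348),(312,103),(540,205),(366,455),(345,555),(135,445)],float)
h=fit(np.c_[(px[:,0]+.5)/4-.5+320,(px[:,1]+.5)/3.75-.5+190])
print(np.c_[(h[:,0]-320)*4,(h[:,1]-190)*3.75].round(0))
E
```

```text
u,v,z mm [54.3 13.9 28.3] pitch(nose up),yaw deg [ 2.8  -1.24] rms px 1.4
[[135. 340.]
 [307.  98.]
 [538. 202.]
 [382. 465.]
 [337. 561.]
 [120. 446.]]
```

Reading noise (chamfered corners) makes the full fit unreliable. Compared with the predicted home corners, though, the tail sits at or below home height, which suggests it has dropped. I check by feel: ease back and see whether the load follows the finger.

```bash
for i in 1 2 3 4 5; do python3 -m handwheel '[-0.1,-0.01,0,0,0,0,0.4, -0.1,-0.01,0,0,0,0,0.4]'|grep -E "pos|force"; done
```

```text
eef_pos: [0.6192, 0.0617, 0.0202]
contact_force: [-5.3, -0.3, -2.2]
eef_pos: [0.6189, 0.0618, 0.0205]
contact_force: [-1.4, -0.6, 0.1]
eef_pos: [0.6188, 0.0619, 0.0211]
contact_force: [-0.7, -0.2, -0.1]
eef_pos: [0.6183, 0.0619, 0.0215]
contact_force: [0.6, -0.1, -0.6]
eef_pos: [0.6174, 0.0619, 0.0216]
contact_force: [-0.5, 1.1, -0.3]
```

The load vanished at once while the pack stayed put, so the lip is holding it. I retreat and check with a clear view.

```bash
python3 -m handwheel '[-1,-0.1,0,0,0,0,0.4, -3,-0.4,0,0,0,0,0.4, -5,-0.6,1,0,0,0,0.4, -6,-0.7,4,0,0,0,0.4, -7,-0.8,8,0,0,0,0.4, -8,-0.9,12,0,0,0,0.4, -8,-0.9,14,0,0,0,0.4, -8,-0.9,14,0,0,0,0.4]'
python3 - <<'E'
from h import *
a=cv2.resize(read_camera("scene")[190:350,320:500,::-1],None,fx=4,fy=3.75,interpolation=cv2.INTER_CUBIC)
b=cv2.resize(read_camera("top")[130:280,250:400,::-1],None,fx=4,fy=4,interpolation=cv2.INTER_CUBIC)
# crop scene to the pack, put side by side
cv2.imwrite("pics/f9.png",np.hstack([a[60:600,60:560],b[60:600,80:380]]))
E
```

```text
t: 22.57
eef_pos: [0.5399, 0.0535, 0.1682]
tool_rot: [0.015, 0.977, 0.066, 0.2]
contact_force: [0.6, -0.5, 0.2]
gripper_width: 0.399
```

View pics/f9.png

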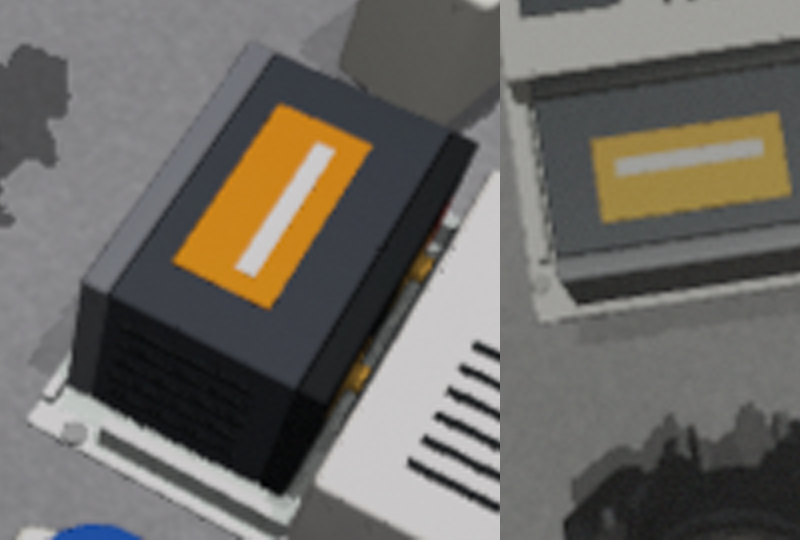

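The top view now shows the lip's light strip in front of the base, from (570,300) to the right. Since the tip, the tail's lower edge has moved about 6.5 mm inward while its upper edge stayed put, so the pack is level behind the lip with its pads on both pins at (357,377) and (422,268). I'm handing in.

Run:
```python
from h import *
a=read_camera("top")[:,:,::-1].astype(int); b=cv2.imread("pics/top0.png").astype(int)
for n,(x0,x1,y0,y1) in dict(black=(205,250,170,218),blue=(388,432,138,188),meter=(188,232,230,310)).items(): print(n,np.abs(a-b)[y0:y1,x0:x1].mean().round(1))
f=lambda c:((c[0]+.5)/4-.5+250,(c[1]+.5)/4-.5+130)
print((U@(ray("top",f((140,337)),.1)[:2]-l)*1000).round(1))
hand_in()
```

```text
black 5.7
blue 5.8
meter 6.4
[ 7.6 69.8]
the job is handed in; nothing more can be done
```

The battery pack is on charge, lying home in the bay behind the lip with its pads on both sprung contacts. I handed it in at about 22.7 s, with the gripper clear of everything.

I slid it up to the lip with both fingers at about 4 N. I then tipped it with a slow push high on the back face. It went over by its own weight just past about 55°. Finally I pushed it low on its base against the springs until the tail dropped in.

**Forces:** The highest reading on the battery came during the final push, about 18 N along the push and about 21 N in all. Readings were taken at the end of each move, so a brief higher peak could have gone unseen.

**Last checks:**
- **Held by the lip:** when I eased the finger back about 2 mm, the load fell to zero and the pack did not follow.
- **Lies flat:** the final view shows the lip in front of the base. The tail's lower edge had moved in about 6.5 mm while its upper edge stayed where it was.
- **Bottles and meter:** they look unmoved; the before and after pictures differ only slightly there, at noise level.

**Checks that disagreed:**
- **Pose fit:** a full fit of the pack's pose from the scene camera gave an implausible height of 28 mm. I put it down to misread corners and set it aside.
- **Tail position:** the top camera put the tail's upper edge 7.6 mm past the lip point, where 5 mm is expected. I took this as mostly reading and calibration error.

I viewed 12 pictures, two over the budget.

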